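Find the socket for the tablet stand's clamp nut

ROBOT

A 6-joint arm with a two-finger parallel gripper is mounted at the origin on the work surface. World frame = base frame: x ahead of the robot, y to its left, z up, the work surface at z = 0. Lengths are in mm, angles in rad, forces in N, time in s.
With the tool pointing down it reaches from about 275 to 850 mm from the base axis. Payload 19 kg.
Tool frame: the origin (TCP) lies at the very end of the fingers, on their centre line; the grasp point (between the pads) lies 19 mm behind it (robot.grasp_offset is the distance from the TCP to the grasp point, in mm); x points along the fingers, y is the direction in which the jaws open and shut, and the axes are right-handed (so a half turn about x gives the same grasp; the last joint's range is limited). The gripper opens to 85 mm and grips with 20 to 120 N. Pads are 22 mm wide; open, the fingers measure 114 mm over their backs; the gripper's body (76 mm by 85 mm) begins 54 mm behind the grasp point. The pads swing forward as they close: fully open they stand 13 mm farther back than shut.
Start: joints at [-1.408, 0.15, 1.437, -0, 1.554, -0.134], TCP at [168.14, -549.836, 231.267] pointing down, gripper open.
Joint ranges: [-2.8, 2.8], [-0.68, 2.1], [0.12, 2.68], [-1.39, 4.53], [0.16, 2.79], [-2.81, 2.81]. Speed limits (rad/s): [1.89, 1.89, 2.22, 3.01, 3.01, 3.01].

INTERFACE

Orientations are given as a 3x3 rotation matrix whose columns are the frame's x, y, z axes.
In Python, from cell import robot gives the robot as it stands.
- The arm moves only by the tool servo_tool, never from a script. Its argument "commands" is a list of rows, each a list of 6 numbers: the shift along the tool's x, y, z scaled (see below), then the turn, a rotation vector about the tool's x, y, z scaled (see below). A call has 1 to 5 rows; each row shifts and turns the pose as measured when the row begins, along the tool's axes as they then stand; what a row does not reach is not made up. The controller multiplies each number of a shift by 0.5 m and each number of a turn by 45 degrees. A row lasts 1/12 s, in which the tool goes at most 41.7 mm and 7.16 degrees, less where a joint would pass 70% of its speed; a pose out of reach is approached as far as the arm can. A call with a number of a shift or a turn outside -1 to 1 is refused whole. A call with a gripper value outside its range is refused whole. "grip" is the gripper's target within -1 to 1 (fully open at 1, half-way at 0, shut at -1), set as the call begins (left out, the last holds). The fingers move at their own pace and stop on an object; the grip force is fixed at half the most. Time passes only in rows, so rows that do not move let the fingers close. It gives the time, the measured TCP pose, the force and the opening at its end, in the units of the state.
- robot.get_obs(): the state, without advancing time (a new reading comes with each control period).
- robot.read_camera(name): name is "side" or "top" or "wrist"; returns the picture (384x512x3 uint8, red, green, blue); there is no depth.
- robot.get_calibration(name): a dict with "mtx" (3x3 intrinsics, pixels), "camera_from_world" (4x4, takes a point from world to camera coordinates); the wrist camera has in their place "mount" (4x4, takes a point from camera to tool coordinates, whose origin is the TCP and whose axes are the tool frame's). Camera axes: x right, y up, looking along -z (the intrinsics and any distortion apply to the point x, -y, -z); pixel columns grow to the right and rows downward; lengths in mm; the calibration is good to about 2 mm. A picture is of the moment at which its call begins: read the wrist's pose just before it. get_calibration takes no time and is no camera call.
- robot.finish_job(): hands the job in, once; it reports no verdict.
The state is a dict: "clock": time; "joint_positions": joint angles; "qd": joint speeds; "effort": joint torques, N m; "eef_pos": TCP position; "tcp_rot": TCP orientation; "ft_force": force on the tool from outside, world axes, zero at the start; "wrist_torque": the same for the moment, N m; "opening": opening from 0.0 (shut) to 1.0 (fully open).
Only numpy, scipy, OpenCV 4.12 (cv2) and the standard library are available. Lean on these libraries where they do the work, as an engineer would, in place of code of your own. Each camera call takes 0.05 s, during which the arm holds its last target.

TASK

On the recording table of a finds store, first tilt the tablet on its stand back, away from the robot, to 40 degrees from upright. Then find, by trying, which of the three sockets fits the clamp nut in the yellow square on the stand's foot, push that one fully home over the nut, and finish while still gripping it there, ready to turn. Stand any socket that does not fit upright on the white pad again, and leave the other things on the table where they are.

Things in the scene. Friction and masses are not known exactly. Their poses are not given: they have to be found in the camera images.
- stand: Blue tablet stand fixed to the table: foot plate 200 (x) x 300 (y) x 10 mm. Origin: centre of its underside; x points from its front (robot's side) to its back, z up. The tablet spans y = -60 to 140 mm. Besides the clamp nut at (-60, -100) mm, two other nuts of the two other sizes stand in collars at (-65, 115) and (65, -110) mm; they do not matter.
- clamp_nut (a point): Centre of the clamp nut's foot, on the foot plate's top, 10 mm above the table, in a yellow square of 62 mm. Fixed brass hex nut, axis upright, 14 mm high (top 1.5 mm chamfered), 14, 20 or 26 mm across flats: which one varies and must be found out. Axes as the stand's; one pair of its flats is square to x (repeats every 60 degrees).
- clamp_top (a point): Centre of the clamp nut's top, 24 mm above the table. A fixed dark round collar, 9 mm high, stands round the nut, inside 3 mm wider in diameter than the fitting socket. So a too small socket stops on the nut, 14 mm above the foot plate, a too large one stops on the collar, 9 mm up; only the fitting one comes down onto the foot plate.
- hinge_mid (a point): Middle of the tablet's hinge line, 45 mm above the table; the line runs along the stand's y axis. Fixed to the stand.
- tablet (a joint): Tilt of the tablet in rad: 0 upright, growing as its top leans back (the stand's +x), stops at -0.1 and 1.25. 40 degrees is 0.698. A stiff friction hinge (about 0.6 N m) that stays where it is left; push it lightly on the screen near the top, or on its back to go the other way.
- tablet_top (a point): Middle of the tablet's top edge, 145 mm from the hinge line. The tablet is black, 200 mm wide, 135 mm high, 10 mm thick (the hinge line lies in its mid plane, 10 mm below its lower edge), screen to the robot.
- pad: Fixed white foam-like pad 220 x 220 x 10 mm, on which the sockets stand. Origin: centre of its underside, z up.
- socket_s: The smallest of three steel sockets, standing mouth down, for a 14 mm nut. Round skirt 24.8 mm across, 28 mm high; hex bore 16.5 mm across flats, 24 mm deep, open at the foot. On top a square dark steel adapter, 24 x 24 mm, from 28 to 68 mm height, to grip by its flats. Origin: centre of the foot, z up; x is square to a pair of bore flats and of adapter flats. 0.07 to 0.28 kg.
- socket_m: The middle of three steel sockets, standing mouth down, for a 20 mm nut. Round skirt 31.8 mm across, 28 mm high; hex bore 22.5 mm across flats, 24 mm deep, open at the foot. On top a square dark steel adapter, 24 x 24 mm, from 28 to 68 mm height, to grip by its flats. Origin: centre of the foot, z up; x is square to a pair of bore flats and of adapter flats. 0.07 to 0.28 kg.
- socket_l: The largest of three steel sockets, standing mouth down, for a 26 mm nut. Round skirt 38.7 mm across, 28 mm high; hex bore 28.5 mm across flats, 24 mm deep, open at the foot. On top a square dark steel adapter, 24 x 24 mm, from 28 to 68 mm height, to grip by its flats. Origin: centre of the foot, z up; x is square to a pair of bore flats and of adapter flats. 0.07 to 0.28 kg.
- sherd: Bystander: flat terracotta sherd about 50 x 40 x 9 mm, on the pad beside the sockets. Origin under its centre.
- stone: Bystander: rough beige stone fragment about 125 x 125 x 66 mm. Origin under its centre.
- bowl: Bystander: terracotta bowl, 110 mm across, 55 mm high. Origin under its centre.
- jar: Bystander: amber jar with white cap, 60 mm across, 90 mm high. Origin under its centre.
- brush: Bystander: cleaning brush lying near the robot, about 200 mm long along its x. Origin under its middle.
- scale_bar: Bystander: black and white photo scale bar 20 x 120 x 6 mm (long along its y). Origin under its centre.
Things that resemble listed ones, but are neither listed nor needed, are in the scene too. Leave any purple look-alike of the socket_m alone.

How it is judged (in metres and radians):
On the way, in this order (a step that is already met when the one before it is completed fails the run):
1. the tablet leans back 40 degrees (6 degrees either way) (value of joint tablet between 0.593 and 0.803 rad), for 0.2 s.
2. a socket sits fully home over the clamp nut (((horizontal distance between socket_s and clamp_nut below 0.003 m and z of socket_s in the frame of clamp_nut between -0.003 and 0.003 m and angle between socket_s's own z axis and vertical below 0.1 rad) or (horizontal distance between socket_m and clamp_nut below 0.003 m and z of socket_m in the frame of clamp_nut between -0.003 and 0.003 m and angle between socket_m's own z axis and vertical below 0.1 rad) or (horizontal distance between socket_l and clamp_nut below 0.003 m and z of socket_l in the frame of clamp_nut between -0.003 and 0.003 m and angle between socket_l's own z axis and vertical below 0.1 rad))), for 0.2 s.
At the end, for the whole second after the job is handed in: The tablet leans back 40 degrees (6 either way); one socket is home on the clamp nut (foot within 3 mm of the plate and of the nut's axis, upright within 0.1 rad) and still gripped by the fingers (over 2 N); the two other sockets stand upright (0.15 rad) on the white pad (all of step 1 and ((horizontal distance between socket_s and clamp_nut below 0.003 m and z of socket_s in the frame of clamp_nut between -0.003 and 0.003 m and angle between socket_s's own z axis and vertical below 0.1 rad and contact force between the fingers and socket_s above 2 N and x of socket_m in the frame of pad between -0.11 and 0.11 m and y of socket_m in the frame of pad between -0.11 and 0.11 m and z of socket_m in the frame of pad between 0.005 and 0.016 m and angle between each of socket_m, socket_l's own z axis and vertical below 0.15 rad and x of socket_l in the frame of pad between -0.11 and 0.11 m and y of socket_l in the frame of pad between -0.11 and 0.11 m and z of socket_l in the frame of pad between 0.005 and 0.016 m) or (horizontal distance between socket_m and clamp_nut below 0.003 m and z of socket_m in the frame of clamp_nut between -0.003 and 0.003 m and angle between socket_m's own z axis and vertical below 0.1 rad and contact force between the fingers and socket_m above 2 N and x of socket_s in the frame of pad between -0.11 and 0.11 m and y of socket_s in the frame of pad between -0.11 and 0.11 m and z of socket_s in the frame of pad between 0.005 and 0.016 m and angle between each of socket_s, socket_l's own z axis and vertical below 0.15 rad and x of socket_l in the frame of pad between -0.11 and 0.11 m and y of socket_l in the frame of pad between -0.11 and 0.11 m and z of socket_l in the frame of pad between 0.005 and 0.016 m) or (horizontal distance between socket_l and clamp_nut below 0.003 m and z of socket_l in the frame of clamp_nut between -0.003 and 0.003 m and angle between socket_l's own z axis and vertical below 0.1 rad and contact force between the fingers and socket_l above 2 N and x of socket_s in the frame of pad between -0.11 and 0.11 m and y of socket_s in the frame of pad between -0.11 and 0.11 m and z of socket_s in the frame of pad between 0.005 and 0.016 m and angle between each of socket_s, socket_m's own z axis and vertical below 0.15 rad and x of socket_m in the frame of pad between -0.11 and 0.11 m and y of socket_m in the frame of pad between -0.11 and 0.11 m and z of socket_m in the frame of pad between 0.005 and 0.016 m))); the arm keeps its last pose, push and grip.
It fails at once if a bystander (sherd, stone, bowl, jar, brush or scale bar) is moved more than 40 mm (distance of any of sherd, stone, bowl, jar, brush, scale_bar from where it was at the start of the episode above 0.04 m).
It also fails if it takes over 72 s, if anything falls off the work surface, if the arm or the gripper's body presses on something with over 40 N, if the wrist force passes 120 N, or if a joint passes its speed limit or range.

## Working session

There is one attempt and no reset: what is moved stays moved. The work goes in short steps, Python scripts to look and compute and a tool call to move; the robot and the scene stay as the last step left them, time stands still between calls to the robot, and variables do not carry over. Pictures are saved under pics/ and viewed, and the job is handed in when it is done.

Besides the shell and the picture viewer there is one more tool, called after "Request:" as name([rows], argument=value, ...), one row to a line, values as JSON. servo_tool: Moves the arm, as the interface text tells. Its arguments: {"type":"object","properties":{"commands":{"type":"array","items":{"type":"array","items":{"type":"number"}}},"grip":{"type":"number"}},"required":["commands"]}

```bash
mkdir -p pics; ls
cat > h.py <<'E'
import numpy as np, cv2
from cell import robot
def snap(n,f):
    o=robot.get_obs(); im=robot.read_camera(n); cv2.imwrite('pics/'+f,im[:,:,::-1]); return o,im
E
python3 - <<'E'
from h import *
for n in ['side','top','wrist']:
    o,im=snap(n,n+'0.png'); print(n,robot.get_calibration(n))
o=robot.get_obs();print(o)
E
```

```text
pics
side {'mtx': array([[479.75288069,   0.        , 250.8692516 ],
       [  0.        , 479.75288069, 190.60309274],
       [  0.        ,   0.        ,   1.        ]]), 'camera_from_world': array([[ 9.40343181e-01, -3.39636429e-01, -2.00448957e-02,
        -4.95988484e+02],
       [ 2.47625519e-01,  6.42812404e-01,  7.24895728e-01,
        -2.55489650e+02],
       [-2.33315888e-01, -6.86614382e-01,  6.88566907e-01,
        -1.20892581e+03],
       [ 0.00000000e+00,  0.00000000e+00,  0.00000000e+00,
         1.00000000e+00]])}
top {'mtx': array([[370.46966904,   0.        , 264.53564311],
       [  0.        , 370.46966904, 198.25251976],
       [  0.        ,   0.        ,   1.        ]]), 'camera_from_world': array([[-4.85458080e-03, -9.99781706e-01,  2.03217323e-02,
        -6.51832291e+00],
       [ 9.98237444e-01, -3.64307068e-03,  5.92345622e-02,
        -5.49885222e+02],
       [-5.91475981e-02,  2.05734731e-02,  9.98037221e-01,
        -1.37168054e+03],
       [ 0.00000000e+00,  0.00000000e+00,  0.00000000e+00,
         1.00000000e+00]])}
wrist {'mtx': array([[307.4208938 
[... 579 characters left out ...]
-1.71414308e-05,
        1.55380781e+00, -1.33955402e-01]), 'qd': array([-0.00110872, -0.0024357 , -0.00428702,  0.00166431,  0.00024057,
        0.00073592]), 'effort': array([ 3.47232410e-03, -7.13377333e+01, -5.71041799e+01, -3.27927910e-05,
        7.12464345e-03, -1.62491409e-05]), 'eef_pos': array([ 168.08861333, -549.69740526,  230.85713008]), 'tcp_rot': array([[-1.60630095e-04,  2.92378239e-01, -9.56302745e-01],
       [ 8.72430734e-04, -9.56302352e-01, -2.92378266e-01],
       [-9.99999607e-01, -8.81272654e-04, -1.01468824e-04]]), 'ft_force': array([ 0.22229682,  0.26730893, -0.25903977]), 'wrist_torque': array([ 0.01135165,  0.0137831 , -0.01490077]), 'opening': 1.0040893439737257}
```

View pics/top0.png

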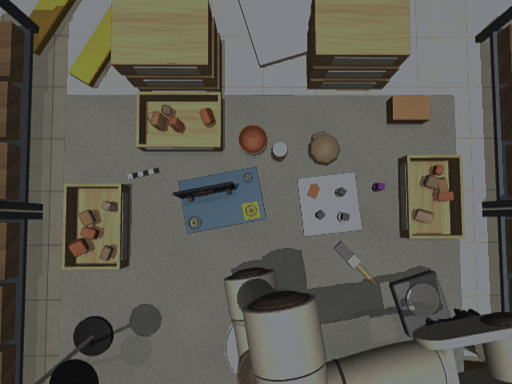

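View pics/side0.png

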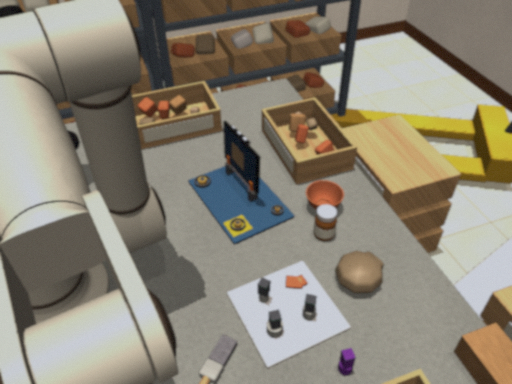

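View pics/wrist0.png

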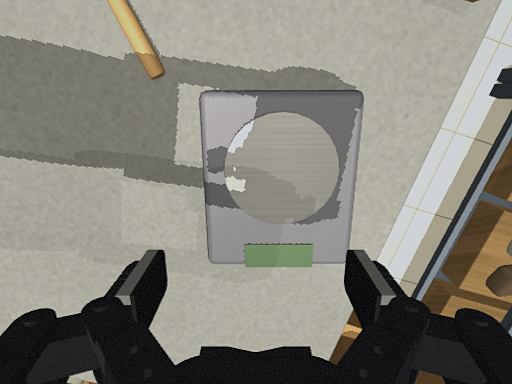

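Top view: the blue stand is at about (222,200), with the yellow square at (251,211) and the tablet at (206,189). The white pad is at (330,205) and carries three dark sockets at (320,215), (341,192) and (343,217). The purple look-alike at (378,187) is off the pad.

```bash
cat >> h.py <<'E'
def ray(n,uv,obs=None):
    c=robot.get_calibration(n); K=c['mtx']
    d=np.array([(uv[0]-K[0,2])/K[0,0],-(uv[1]-K[1,2])/K[1,1],-1.])
    if n=='wrist':
        M=c['mount']; R=obs['tcp_rot']; p=obs['eef_pos']
        return R@M[:3,3]+p, R@(M[:3,:3]@d)
    T=c['camera_from_world']; R=T[:3,:3]
    return -R.T@T[:3,3], R.T@d
def onz(n,uv,z,obs=None):
    o,d=ray(n,uv,obs); return o+d*(z-o[2])/d[2]
def proj(n,P,obs=None):
    c=robot.get_calibration(n); K=c['mtx']; P=np.asarray(P,float)
    if n=='wrist':
        q=obs['tcp_rot'].T@(P-obs['eef_pos']); M=c['mount']; q=M[:3,:3].T@(q-M[:3,3])
    else:
        T=c['camera_from_world']; q=T[:3,:3]@P+T[:3,3]
    return np.array([K[0,0]*q[0]/-q[2]+K[0,2],K[1,1]*-q[1]/-q[2]+K[1,2]])
def blobs(mask,amin=10):
    n,l,s,c=cv2.connectedComponentsWithStats(mask.astype(np.uint8)); return [(s[i,4],c[i],s[i,:4]) for i in range(1,n) if s[i,4]>=amin]
E
python3 - <<'E'
from h import *
im=cv2.imread('pics/top0.png'); hsv=cv2.cvtColor(im,cv2.COLOR_BGR2HSV)
H,S,V=[hsv[:,:,i].astype(int) for i in range(3)]
blue=(H>95)&(H<120)&(S>90)&(V>40)
roi=np.zeros_like(blue);roi[150:250,160:280]=1
m=(blue&roi).astype(np.uint8)
ys,xs=np.nonzero(m); r=cv2.minAreaRect(np.c_[xs,ys].astype(np.float32)); print('stand',r)
print([onz('top',p,10).round(1) for p in cv2.boxPoints(r)])
yel=(H>22)&(H<35)&(S>120)&roi
for a,c,s in blobs(yel,50): print('yel',a,c,s,onz('top',c,10))
wh=(V>150)&(S<40); wh[:, :280]=0; wh[:,380:]=0; wh[:150]=0; wh[250:]=0
ys,xs=np.nonzero(wh); r=cv2.minAreaRect(np.c_[xs,ys].astype(np.float32)); print('pad',r,onz('top',r[0],10),[onz('top',p,10).round(1) for p in cv2.boxPoints(r)])
dk=(V<110);dk[:, :303]=0; dk[:,358:]=0; dk[:178]=0; dk[232:]=0
for a,c,s in blobs(dk,20): print('dark',a,c,s,onz('top',c,78))
big=np.hstack([cv2.resize(im[160:240,165:275],None,fx=3.6,fy=3.6,interpolation=cv2.INTER_CUBIC),cv2.resize(im[160:240,290:400],None,fx=3.6,fy=3.6,interpolation=cv2.INTER_CUBIC)])
cv2.imwrite('pics/crop1.png',big)
s=cv2.imread('pics/side0.png')
cv2.imwrite('pics/crop2.png',np.hstack([cv2.resize(s[110:250,180:320],None,fx=2.8,fy=2.8,interpolation=cv2.INTER_CUBIC),cv2.resize(s[250:390,220:360],(392,392),interpolation=cv2.INTER_CUBIC)]))
E
```

```text
stand ((221.5789794921875, 199.3327178955078), (51.41905212402344, 78.99472045898438), 79.4389877319336)
[array([615.2, 315.7,  10. ]), array([669.4,  23.9,  10. ]), array([478.4, -10.8,  10. ]), array([425.8, 279. ,  10. ])]
yel 137 [250.7080292 210.       ] [242 202  18  18] [506.24190757  43.1460446   10.        ]
pad ((0.0, 0.0), (0.0, 0.0), 0.0) [1314.54442775 1000.66917891   10.        ] [array([1314.5, 1000.7,   10. ]), array([1314.5, 1000.7,   10. ]), array([1314.5, 1000.7,   10. ]), array([1314.5, 1000.7,   10. ])]
dark 26 [356.57692308 184.        ] [355 178   3  16] [ 596.48013671 -339.85170966   78.        ]
dark 92 [339.89130435 191.85869565] [334 187  13  10] [ 568.25936279 -278.92994211   78.        ]
dark 75 [319.58666667 214.57333333] [315 210  11  10] [ 486.92493601 -204.50757995   78.        ]
dark 90 [342.81111111 216.42222222] [337 212  13  10] [ 479.92292733 -287.94561767   78.        ]
```

View pics/crop1.png

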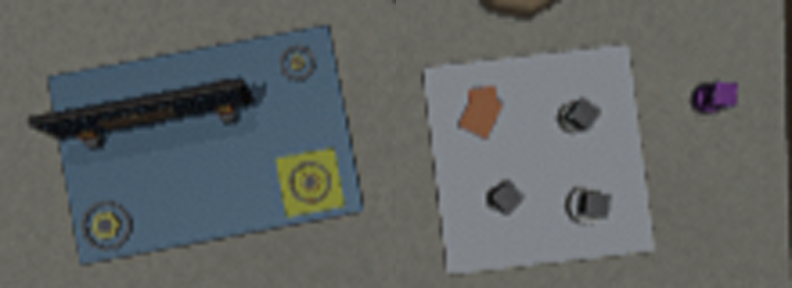

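View pics/crop2.png

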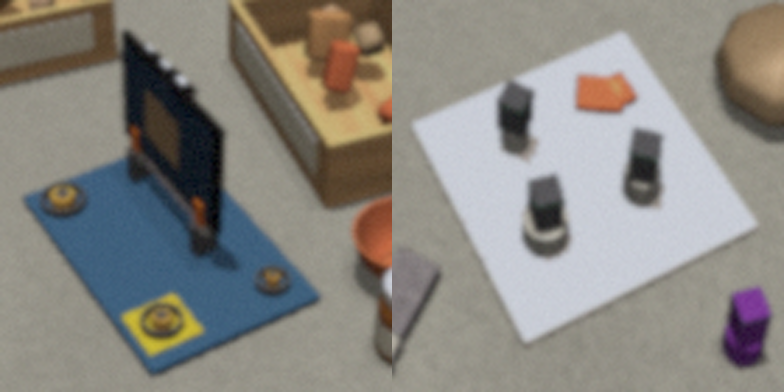

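Crop: the skirts at top-view (320,215), (340,192) and (343,216) look smallest, middle and largest. The purple piece is off the pad. The clamp collar looks middle-sized; I'll check that with the wrist camera. Next I locate the tablet plane from the side-view corners, where the upper right is about (259,156) and the upper left about (224,122).

```bash
cat >> h.py <<'E'
yaw=np.deg2rad(10.4); SX=np.array([np.cos(yaw),np.sin(yaw),0]); SY=np.array([-np.sin(yaw),np.cos(yaw),0])
CN=np.array([506.2,43.1,10.]); ST=CN+60*SX+100*SY; ST[2]=0
def ony(n,uv,y,obs=None):  # intersect with stand plane y ; return stand x,z
    o,d=ray(n,uv,obs); t=(y-(o-ST)@SY)/(d@SY); p=o+t*d; q=p-ST
    return np.array([q@SX,q@SY,p[2]])
E
python3 - <<'E'
from h import *
print(ST)
for uv,y in [((259.3,155.7),-60),((257,193),-60),((224,121.8),140),((224.5,149),140)]: print(uv,ony('side',uv,y).round(1))
for y in(-60,140): print(proj('top',ST+y*SY+[0,0,190]),proj('top',ST+y*SY+[0,0,55]))
im=cv2.imread('pics/top0.png')
cv2.imwrite('pics/crop3.png',cv2.resize(im[160:240,168:270],None,fx=7,fy=7,interpolation=cv2.INTER_CUBIC))
im=cv2.imread('pics/top0.png'); hsv=cv2.cvtColor(im,cv2.COLOR_BGR2HSV)
H,S,V=[hsv[:,:,i].astype(int) for i in range(3)]
print(V[160:190,290:310][::6,::5],S[200,310])
wh=(V>110)&(S<60); wh[:, :280]=0; wh[:,370:]=0; wh[:160]=0; wh[250:]=0
wh=cv2.morphologyEx(wh.astype(np.uint8),cv2.MORPH_OPEN,np.ones((5,5)))
ys,xs=np.nonzero(wh); r=cv2.minAreaRect(np.c_[xs,ys].astype(np.float32)); print('pad',r,onz('top',r[0],10),[onz('top',p,10).round(1) for p in cv2.boxPoints(r)])
E
```

```text
[547.16237372 152.2882958    0.        ]
(259.3, 155.7) [ 34.  -60.  191.1]
(257, 193) [ 25.1 -60.   57.2]
(224, 121.8) [ 32.4 140.  181.2]
(224.5, 149) [ 27.5 140.   80.9]
[234.41905266 192.74357489] [236.67549625 195.49217852]
[173.95119707 203.99770112] [182.29032954 205.62881074]
[[101 103 102 105]
 [104 103 103 104]
 [103 103 103 105]
 [103 101 111 137]
 [104 103 138 136]] 17
pad ((329.2115783691406, 203.79864501953125), (58.07009506225586, 57.83641815185547), 83.2901611328125) [ 528.3712259  -253.02322842   10.        ] [array([ 625.2, -132.6,   10. ]), array([ 650.5, -351.5,   10. ]), array([ 432. , -372.9,   10. ]), array([ 407.9, -155.9,   10. ])]
```

View pics/crop3.png

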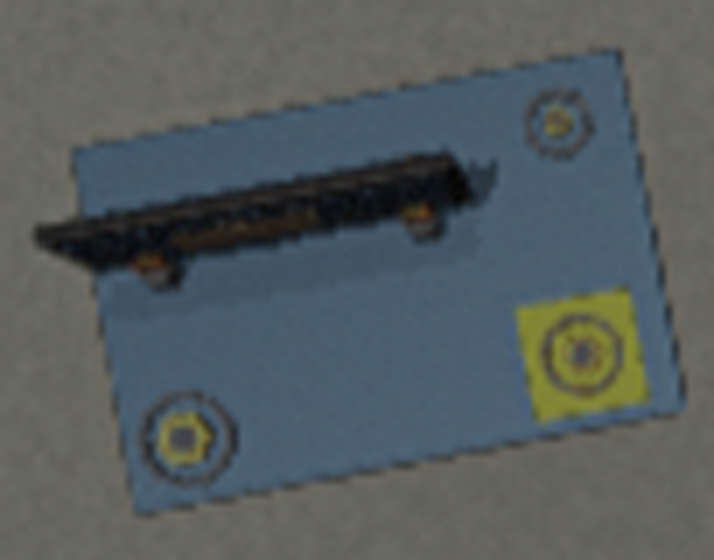

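Crop: the collars rank in size as left (187,437), which is large, clamp (582,352), middle, and back (557,122), small. So socket_m, at top-view (340,192), is my first try. I'll fly by the pad for a wrist close-up, then go to the tablet.

Request:
servo_tool([
  [0,-0.035,-0.072,0,0,0],
  [0,-0.035,-0.072,0,0,0],
  [0,-0.035,-0.072,0,0,0],
  [0,-0.035,-0.072,0,0,0],
  [0,-0.035,-0.072,0,0,0],
])

```text
clock: 0.57
eef_pos: [314.0, -412.6, 228.2]
tcp_rot: [[-0.003, 0.282, -0.959], [0.004, -0.959, -0.282], [-1.0, -0.004, 0.001]]
ft_force: [-0.1, -0.6, 0.5]
opening: 0.999
```

Request:
servo_tool([
  [0,-0.035,-0.072,0,0,0],
  [0,-0.035,-0.072,0,0,0],
  [0,-0.035,-0.072,0,0,0],
  [0,-0.035,-0.072,0,0,0],
  [0,-0.035,-0.072,0,0,0],
])

```text
clock: 0.98
eef_pos: [466.5, -270.0, 228.2]
tcp_rot: [[-0.003, 0.281, -0.96], [0.004, -0.96, -0.281], [-1.0, -0.004, 0.001]]
ft_force: [0.5, -1.2, -0.1]
opening: 1.003
```

Request:
servo_tool([
  [0,0,0,0,0,0],
  [0,0,0,0,0,0],
])

```text
clock: 1.15
eef_pos: [471.1, -264.0, 227.6]
tcp_rot: [[-0.002, 0.289, -0.957], [0.005, -0.957, -0.289], [-1.0, -0.006, 0.001]]
ft_force: [0.5, -0.2, 0.5]
opening: 0.997
```

Run:
```python
from h import *
o,im=snap('wrist','w1.png'); print(o['eef_pos'],o['clock'],o['qd'].round(3)); import pickle; pickle.dump(o,open('w1.pkl','wb'))
```

```text
[ 471.08194698 -263.96653892  227.60312057] 1.15 [ 0.073  0.014 -0.01   0.021 -0.001  0.043]
```

View pics/w1.png

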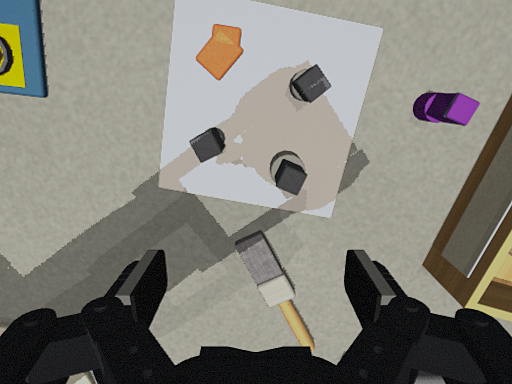

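The wrist view shows the adapters at (207,145) for small, (310,83) for middle and (290,175) for large. The sherd is at (220,52) and the purple piece at (447,107), off the pad.

```bash
cat >> h.py <<'E'
def to(P,phi=None):
    o=robot.get_obs(); d=o['tcp_rot'].T@(np.asarray(P,float)-o['eef_pos'])
    R=o['tcp_rot']; f=np.degrees(np.arctan2(R[1,1],R[0,1]))
    s='delta mm %s units %s dist %.1f phi %.2f'%(d.round(1),(d/500).round(4),np.linalg.norm(d),f)
    if phi is not None:
        from scipy.spatial.transform import Rotation as Ro
        c,si=np.cos(np.radians(phi)),np.sin(np.radians(phi))
        Rt=np.array([[0,c,si],[0,si,-c],[-1,0,0]]); rv=np.degrees(Ro.from_matrix(R.T@Rt).as_rotvec()); s+=' turn deg %s units %s'%(rv.round(2),(rv/45).round(4))
    print(s,'q',o['joint_positions'].round(2),'F',o['ft_force'].round(1),'op',round(o['opening'],3),'t',round(o['clock'],2))
E
python3 - <<'E'
from h import *
import pickle
o=pickle.load(open('w1.pkl','rb'))
for uv in [(207,145),(310,83),(290,175)]: print(onz('wrist',uv,78,o).round(1))
A=ST-40*SX+40*SY; A[2]=215; print(A); to(A,-79.6)
E
```

```text
[ 488.9 -209.6   78. ]
[ 569.  -283.9   78. ]
[ 484.1 -294.    78. ]
[500.59874908 184.41038882 215.        ]
delta mm [  15.1 -420.9 -157.6] units [ 0.0303 -0.8418 -0.3152] dist 449.7 phi -73.27 turn deg [6.33 0.03 0.35] units [0.1408 0.0007 0.0077] q [-0.66  0.08  1.52  0.    1.54  0.62] F [-0.   0.6  0.4] op 1.0 t 1.2
```

Request:
servo_tool([
  [0,-0.077,-0.029,0.07,0,0],
  [0,-0.077,-0.029,0.07,0,0],
  [0,-0.078,-0.022,0,0,0],
  [0,-0.078,-0.022,0,0,0],
  [0,-0.078,-0.022,0,0,0],
], grip=-1)

```text
clock: 1.62
eef_pos: [488.0, -66.2, 226.8]
tcp_rot: [[-0.005, 0.16, -0.987], [0.005, -0.987, -0.16], [-1.0, -0.006, 0.004]]
ft_force: [0.2, 0.5, -0.9]
opening: 0.3
```

Request:
servo_tool([
  [0,-0.078,-0.022,0,0,0],
  [0,-0.078,-0.022,0,0,0],
  [0,-0.078,-0.022,0,0,0],
  [0,-0.078,-0.022,0,0,0],
  [0,0,0,0,0,0],
])

```text
clock: 2.03
eef_pos: [505.1, 101.9, 228.0]
tcp_rot: [[-0.003, 0.155, -0.988], [0.006, -0.988, -0.155], [-1.0, -0.006, 0.002]]
ft_force: [0.5, -0.5, -0.5]
opening: 0.001
```

Run:
```python
from h import *
A=ST-40*SX+40*SY; A[2]=215; to(A,-79.6)
import pickle
o,im=snap('wrist','w2.png'); pickle.dump(o,open('w2.pkl','wb'))
```

```text
delta mm [ 13.5 -82.1  -8.3] units [ 0.027  -0.1642 -0.0167] dist 83.6 phi -81.09 turn deg [-1.49  0.13  0.35] units [-0.033   0.0028  0.0078] q [0.05 0.03 1.58 0.01 1.54 1.46] F [ 0.5 -0.5 -0.5] op 0.001 t 2.03
```

View pics/w2.png

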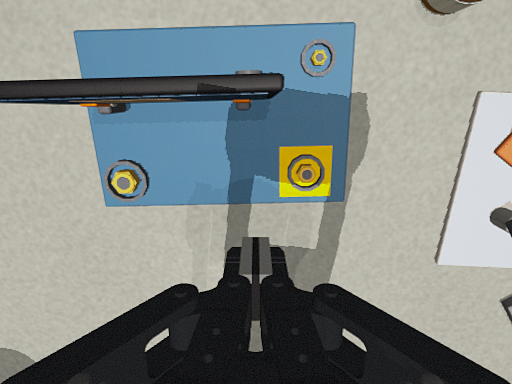

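Wrist view: clamp nut at (306,174) inside a middle-sized collar, L nut at (124,181), S nut at (318,58). I'll refine the nut position here, then push the tablet.

Run:
```python
from h import *
import pickle
o=pickle.load(open('w2.pkl','rb')); im=cv2.imread('pics/w2.png')
hsv=cv2.cvtColor(im,cv2.COLOR_BGR2HSV);H,S,V=[hsv[:,:,i].astype(int) for i in range(3)]
y=(H>20)&(H<35)&(S>120)&(V>60); y[:140]=0;y[205:]=0;y[:,:270]=0;y[:,340:]=0
ys,xs=np.nonzero(y); r=cv2.minAreaRect(np.c_[xs,ys].astype(np.float32)); print(r,onz('wrist',r[0],10,o)); 
b=[onz('wrist',p,10,o)[:2] for p in cv2.boxPoints(r)]; print(np.array(b).round(1), np.mean(b,0))
print('nuttop',onz('wrist',(306,174),24,o),'L',onz('wrist',(124,181),24,o),ST-65*SX+115*SY,'S',onz('wrist',(318,58),24,o),ST+65*SX-110*SY)
# blue edges
bl=((H>95)&(H<118)&(S>100)&(V>40))
ys,xs=np.nonzero(bl[:, :]&(np.arange(512)[None]<360)); r=cv2.minAreaRect(np.c_[xs,ys].astype(np.float32)); 
cs=[onz('wrist',p,10,o)[:2].round(1) for p in cv2.boxPoints(r)]; print(cs)
print([onz('wrist',p,10,o)[:2].round(1) for p in [(76,31),(355,23),(343,202),(107,206)]])
cv2.imwrite('pics/c4.png',cv2.resize(im[10:215,70:360],None,fx=2.7,fy=2.7,interpolation=cv2.INTER_CUBIC))
```

```text
((305.5, 171.0), (50.0, 53.0), 90.0) [505.09617214  42.91028001  10.        ]
[[529.6  79.6]
 [539.3  18.6]
 [479.4   4.4]
 [469.1  68.5]] [504.32443851  42.77008137]
nuttop [504.7217304   44.35944395  24.        ] L [463.03689255 252.03918914  24.        ] [462.47052642 253.6652705    0.        ] S [627.23995     57.48262265  24.        ] [630.9516253   55.82917845   0.        ]
[array([603.7, 393. ]), array([668.5,  25.9]), array([479. , -28.4]), array([398.4, 407.7])]
[array([615.2, 312. ]), array([667.7,  24.6]), array([473.9, -10.8]), array([422.2, 277.8])]
```

View pics/c4.png

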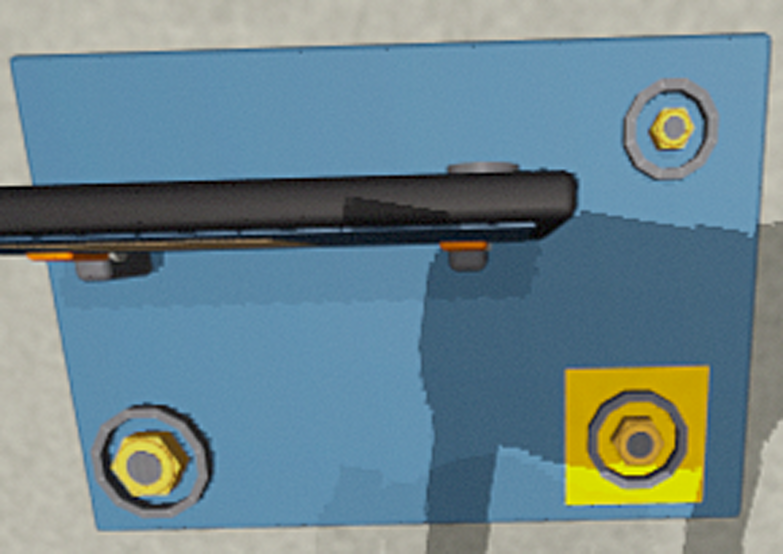

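Request:
servo_tool([
  [0.027,-0.055,-0.006,-0.03,0,0],
  [0,-0.055,-0.006,0,0,0],
  [0,-0.05,-0.004,0,0,0],
  [0,0,0,0,0,0],
])

```text
clock: 2.42
eef_pos: [500.1, 175.9, 213.9]
tcp_rot: [[-0.004, 0.172, -0.985], [0.002, -0.985, -0.172], [-1.0, -0.003, 0.003]]
ft_force: [0.2, 0.7, -0.4]
opening: 0.002
```

Request:
servo_tool([
  [0.07,0,0,0,0,0],
  [0.068,0,0,0,0,0],
  [0,0,-0.05,0,0,0],
  [0,0,-0.035,0,0,0],
  [0,0,0,0,0,0],
])

```text
clock: 2.83
eef_pos: [542.3, 174.2, 140.4]
tcp_rot: [[-0.006, 0.165, -0.986], [0.0, -0.986, -0.165], [-1.0, -0.001, 0.006]]
ft_force: [0.0, 0.1, -0.2]
opening: -0.001
```

Request:
servo_tool([
  [0,0,-0.024,0,0,0],
  [0,0,-0.024,0,0,0],
  [0,0,-0.024,0,0,0],
  [0,0,-0.024,0,0,0],
  [0,0,0,0,0,0],
])

```text
clock: 3.25
eef_pos: [588.9, 172.0, 138.0]
tcp_rot: [[-0.017, 0.156, -0.988], [-0.001, -0.988, -0.156], [-1.0, -0.002, 0.017]]
ft_force: [-0.5, 0.0, -0.5]
opening: -0.002
```

Run:
```python
from h import *
A=ST+91*SX+32*SY; A[2]=145; to(A,-79.6)
snap('side','s3.png');
o,im=snap('wrist','w3.png')
```

```text
delta mm [ -7.8 -21.3 -45.8] units [-0.0156 -0.0425 -0.0915] dist 51.1 phi -81.01 turn deg [-1.4   0.99  0.11] units [-0.0312  0.022   0.0025] q [0.16 0.29 1.46 0.   1.41 1.57] F [-0.5  0.  -0.5] op -0.002 t 3.25
```

View pics/s3.png

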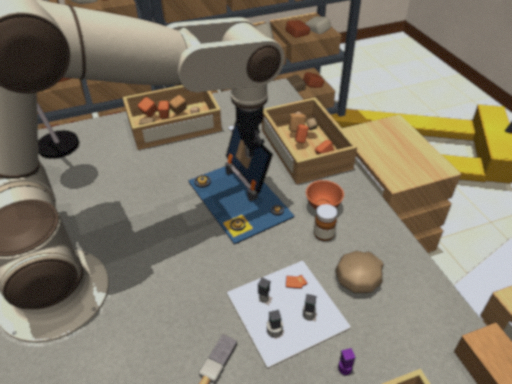

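View pics/w3.png

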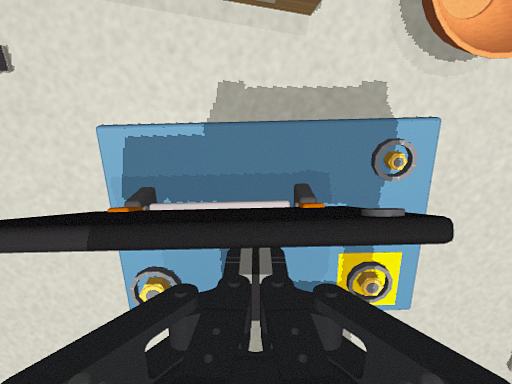

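Request:
servo_tool([
  [-0.005,-0.003,-0.024,0,0.01,0],
  [-0.004,-0.003,-0.024,0,0.01,0],
  [-0.003,-0.003,-0.02,0,0.005,0],
  [0,0,0,0,0,0],
])

```text
clock: 3.68
eef_pos: [617.9, 177.3, 144.3]
tcp_rot: [[-0.001, 0.153, -0.988], [-0.0, -0.988, -0.153], [-1.0, 0.0, 0.001]]
ft_force: [0.5, 1.0, 0.3]
opening: 0.001
```

Run:
```python
from h import *
A=ST+91*SX+12*SY; A[2]=145; to(A,-79.6)
o,im=snap('side','s4.png');
cv2.imwrite('pics/c5.png',cv2.resize(im[90:240,180:310,::-1],None,fx=4,fy=4,interpolation=cv2.INTER_CUBIC))
```

```text
delta mm [ -0.8  -0.6 -16.9] units [-0.0015 -0.0012 -0.0339] dist 17.0 phi -81.18 turn deg [-1.58  0.08 -0.01] units [-0.0352  0.0019 -0.0001] q [ 0.16  0.33  1.39 -0.    1.42  1.58] F [0.5 1.  0.3] op 0.001 t 3.68
```

View pics/c5.png

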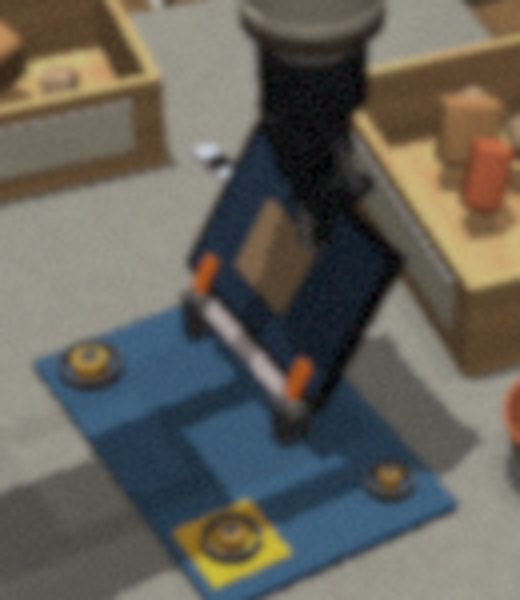

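Side crop: the tablet leans well back now, with its upper right corner at (400,265) and lower right at (312,410).

Run:
```python
from h import *
for uv in [(280,156.2),(281,157),(258,192.5),(257,192)]: print(ony('side',uv,-60).round(1))
```

```text
[100.5 -60.  160.6]
[103.9 -60.  156.3]
[ 28.4 -60.   57.5]
[ 25.1 -60.   61.2]
```

Request:
servo_tool([
  [0,0,-0.013,0,0,0],
  [0,0,-0.013,0,0,0],
  [0,0,0,0,0,0],
])

```text
clock: 3.98
eef_pos: [628.7, 177.6, 144.8]
tcp_rot: [[-0.003, 0.152, -0.988], [-0.001, -0.988, -0.152], [-1.0, 0.0, 0.003]]
ft_force: [0.6, 0.3, 0.5]
opening: -0.003
```

Run:
```python
from h import *
A=ST+91*SX+12*SY; A[2]=145; to(A,-79.6)
```

```text
delta mm [-0.2 -2.  -6.2] units [-0.0005 -0.004  -0.0124] dist 6.5 phi -81.23 turn deg [-1.63  0.16 -0.03] units [-0.0362  0.0036 -0.0006] q [ 0.16  0.35  1.36 -0.    1.43  1.58] F [0.6 0.3 0.5] op -0.003 t 3.98
```

Now back off and rise, then look from all views.

Request:
servo_tool([
  [0,0,0.06,0,0,0],
  [0,0,0.08,0,0,0],
  [-0.04,0,0.07,0,0,0],
  [-0.07,0,0.04,0,0,0],
  [0,0,0,0,0,0],
])

```text
clock: 4.4
eef_pos: [498.9, 156.2, 198.6]
tcp_rot: [[-0.005, 0.151, -0.988], [-0.002, -0.988, -0.151], [-1.0, 0.001, 0.005]]
ft_force: [0.3, 0.4, 1.4]
opening: 0.002
```

Run:
```python
from h import *
import pickle
a,i1=snap('side','s6.png'); o,i2=snap('wrist','w6.png'); pickle.dump(o,open('w6.pkl','wb')); a,i3=snap('top','t6.png')
cv2.imwrite('pics/c6.png',np.hstack([cv2.resize(i1[100:240,180:320,::-1],(560,560),interpolation=cv2.INTER_CUBIC)]))
```

```text
(no output)
```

View pics/c6.png

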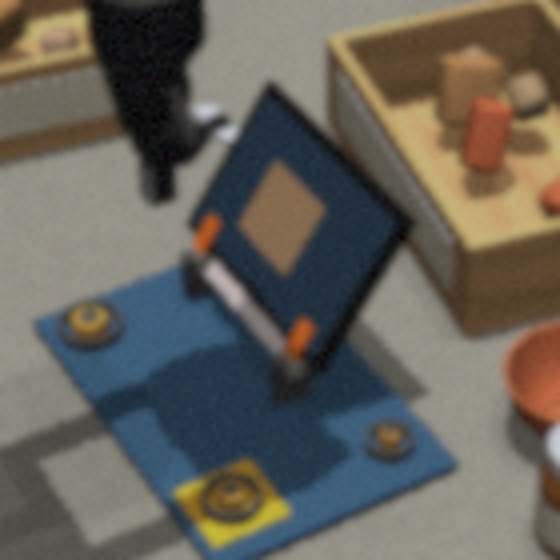

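View pics/w6.png

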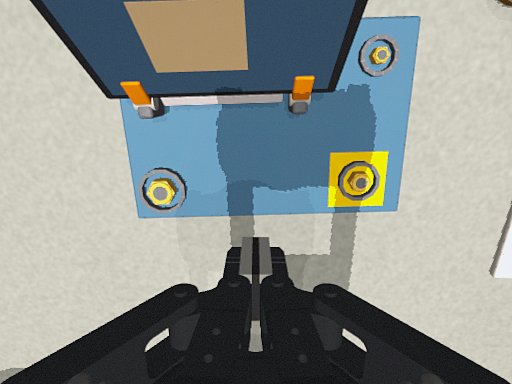

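View pics/t6.png

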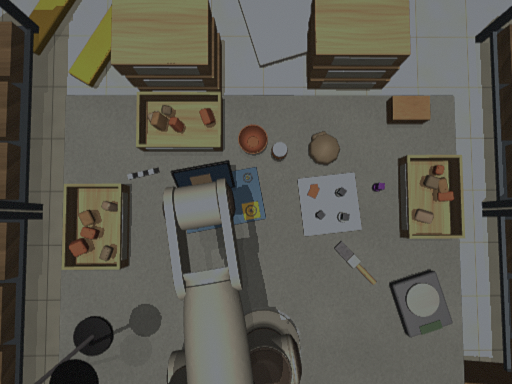

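Run:
```python
from h import *
import pickle
o=pickle.load(open('w6.pkl','rb'))
R=[ony('side',(282.5,155.5),-60),ony('side',(260.5,192.5),-60)];L=[ony('side',(247.5,122),140),ony('side',(227.5,155.5),140)]
for t,b in(R,L):
    d=t-b; print(t.round(1),b.round(1),'len',np.hypot(d[0],d[2]).round(1),'ang',np.degrees(np.arctan2(d[0],d[2])).round(1))
for uv,y in [((333,91),-60),((108,97),140),((366,0),-60)]: print('wrist',ony('wrist',uv,y,o).round(1))
# hinge-based estimate for a range
for th in (34,37,40,43,46):
    s,c=np.sin(np.radians(th)),np.cos(np.radians(th)); out=[]
    for hx in (20,):
        for r,y in((145,-60),(10,-60),(145,140),(10,140)):
            x=hx+r*s-5*c; z=45+r*c+5*s; P=ST+x*SX+y*SY+[0,0,z]; out.append(proj('side',P).round(1))
    print(th,out)
```

```text
[108.8 -60.  159.6] [ 36.7 -60.   53.4] len 128.3 ang 34.2
[111.7 140.  150.7] [ 36.3 140.   51.2] len 124.9 ang 37.2
wrist [ 31.8 -60.   43. ]
wrist [ 32.5 140.   52.7]
wrist [ 85.1 -60.  117.3]
34 [array([279. , 154.6]), array([255.9, 193.7]), array([243.1, 118.8]), array([223.2, 155.9])]
37 [array([280.9, 155. ]), array([256.1, 193.7]), array([245. , 119.3]), array([223.4, 155.8])]
40 [array([282.7, 155.5]), array([256.3, 193.7]), array([246.8, 119.9]), array([223.6, 155.8])]
43 [array([284.4, 156.2]), array([256.4, 193.6]), array([248.5, 120.6]), array([223.7, 155.8])]
46 [array([286. , 156.9]), array([256.6, 193.6]), array([250.1, 121.5]), array([223.9, 155.8])]
```

The front-edge slopes give about 34–37° (side 34.2 and 37.2, wrist 35.7), and the contact model with the hinge at x≈30 also gives 36°. That is too close to the limit, so I push about 10 mm further.

Request:
servo_tool([
  [0.06,0,-0.05,0,0,0],
  [0.046,0,-0.07,0,0,0],
  [0,0,-0.07,0,0,0],
  [0,0,-0.03,0,0,0],
  [0,0,0,0,0,0],
])

```text
clock: 4.97
eef_pos: [613.8, 172.8, 132.6]
tcp_rot: [[-0.011, 0.151, -0.989], [-0.003, -0.989, -0.15], [-1.0, 0.001, 0.011]]
ft_force: [-0.2, 0.4, 0.9]
opening: 0.003
```

Run:
```python
from h import *
A=ST+95.5*SX+12*SY; A[2]=145; to(A,-79.6)
```

```text
delta mm [-12.7  -4.7 -26. ] units [-0.0253 -0.0094 -0.0519] dist 29.2 phi -81.34 turn deg [-1.74  0.63 -0.06] units [-0.0387  0.0141 -0.0014] q [ 0.15  0.34  1.41 -0.    1.41  1.57] F [-0.2  0.4  0.9] op 0.003 t 4.97
```

Request:
servo_tool([
  [-0.025,0,-0.01,0,0.014,0],
  [0,0,-0.018,0,0,0],
  [0,0,-0.018,0,0,0],
  [0,0,0,0,0,0],
])

```text
clock: 5.3
eef_pos: [637.5, 176.0, 143.3]
tcp_rot: [[-0.004, 0.15, -0.989], [-0.002, -0.989, -0.15], [-1.0, 0.001, 0.004]]
ft_force: [0.8, -0.5, 0.9]
opening: 0.004
```

Run:
```python
from h import *
A=ST+95.5*SX+12*SY; A[2]=145; to(A,-79.6)
```

```text
delta mm [-1.7 -5.1 -2.2] units [-0.0035 -0.0102 -0.0044] dist 5.8 phi -81.36 turn deg [-1.76  0.25 -0.08] units [-0.0392  0.0055 -0.0018] q [ 0.15  0.37  1.34 -0.    1.43  1.57] F [ 0.8 -0.5  0.9] op 0.004 t 5.3
```

Request:
servo_tool([
  [0,0,0.06,0,0,0],
  [0,0,0.08,0,0,0],
  [-0.06,0,0.05,0,0,0],
  [-0.08,0,0.01,0,0,0],
  [-0.08,0,0,0,0,0],
], grip=1)

```text
clock: 5.72
eef_pos: [530.7, 159.7, 247.5]
tcp_rot: [[-0.017, 0.15, -0.989], [-0.004, -0.989, -0.15], [-1.0, 0.002, 0.018]]
ft_force: [0.2, -0.3, -0.7]
opening: 0.71
```

Run:
```python
from h import *
import pickle
a,i1=snap('side','s7.png'); o,i2=snap('wrist','w7.png'); pickle.dump(o,open('w7.pkl','wb'))
print(o['eef_pos'],o['clock'])
cv2.imwrite('pics/c7.png',np.hstack([cv2.resize(i1[100:230,210:310,::-1],None,fx=4.5,fy=4.5,interpolation=cv2.INTER_CUBIC)]))
```

```text
[532.96201129 160.13964095 256.49421436] 5.7667
```

View pics/c7.png

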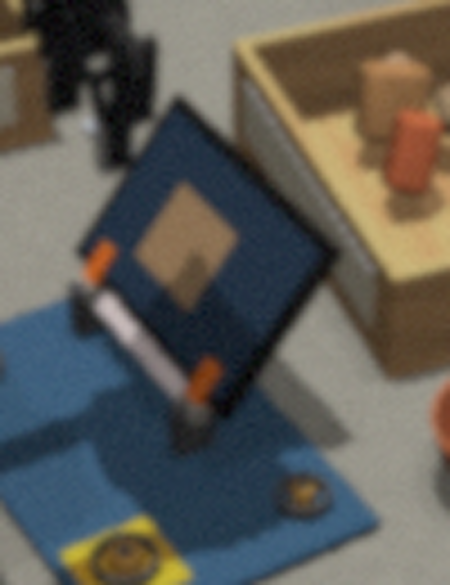

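View pics/w7.png

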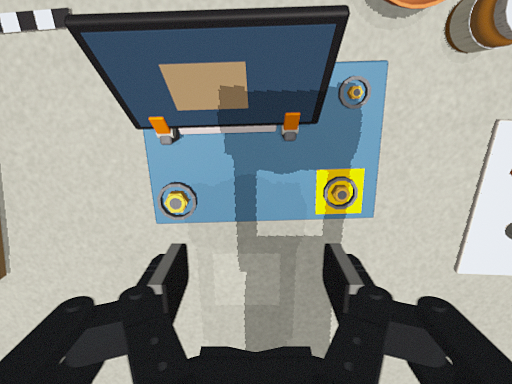

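Wrist view: the front-face corners are (70,17), (347,9), (318,123) and (138,128). A PnP fit on the 200x135 face gives the tilt.

Run:
```python
from h import *
import pickle
o=pickle.load(open('w7.pkl','rb')); c=robot.get_calibration('wrist')
obj=np.array([[100,135,0],[-100,135,0],[-100,0,0],[100,0,0]],float)  # stand y, up ; 
def tilt(px):
    ok,rv,tv=cv2.solvePnP(obj,np.array(px,float),c['mtx'],None); R=cv2.Rodrigues(rv)[0]
    C=np.diag([1,-1,-1]); M=c['mount'][:3,:3]; Rw=o['tcp_rot']@M@C@R
    p=o['tcp_rot']@(M@(C@tv.ravel())+c['mount'][:3,3])+o['eef_pos']
    up=Rw[:,1]; q=p-ST
    return np.degrees(np.arctan2(up@SX,up[2])).round(1),(q@SX).round(1),p[2].round(1)
px=[(70,17),(347,9),(318,123),(138,128)]
print(tilt(px))
for i in range(4):
    for d in((2,0),(0,2)):
        q=[list(a) for a in px]; q[i][0]+=d[0]; q[i][1]+=d[1]; print(tilt(q))
R=[ony('side',(210+335/4.5,100+258/4.5),-60),ony('side',(210+228/4.5,100+415/4.5),-60)];L=[ony('side',(210+180/4.5,100+97/4.5),140),ony('side',(210+78/4.5,100+252/4.5),140)]
for t,b in(R,L):
    d=t-b; print(t.round(1),b.round(1),'len',np.hypot(d[0],d[2]).round(1),'ang',np.degrees(np.arctan2(d[0],d[2])).round(1))
for y,a,b in [(-60,(347,9),(318,123)),(140,(70,17),(138,128))]:
    t,b=ony('wrist',a,y,o),ony('wrist',b,y,o); d=t-b;print(t.round(1),b.round(1),np.hypot(d[0],d[2]).round(1),np.degrees(np.arctan2(d[0],d[2])).round(1))
```

```text
(np.float64(41.6), np.float64(32.0), np.float64(45.6))
(np.float64(41.9), np.float64(31.8), np.float64(44.2))
(np.float64(41.2), np.float64(31.9), np.float64(45.3))
(np.float64(41.3), np.float64(32.1), np.float64(46.5))
(np.float64(41.2), np.float64(31.9), np.float64(45.2))
(np.float64(41.5), np.float64(31.9), np.float64(46.5))
(np.float64(42.1), np.float64(31.0), np.float64(46.6))
(np.float64(41.5), np.float64(32.1), np.float64(45.4))
(np.float64(42.2), np.float64(31.0), np.float64(46.2))
[115.6 -60.  150.1] [ 37.3 -60.   54.2] len 123.7 ang 39.2
[120.5 140.  149.1] [ 35.6 140.   49.5] len 130.9 ang 40.4
[121.7 -60.  143.7] [ 32.4 -60.   51. ] 128.7 44.0
[121.9 140.  146.7] [ 32.6 140.   48. ] 133.1 42.2
```

Estimates are 39–42° across the two views (wrist ray slopes 42–44°), so the tilt is good. Now to socket_m.

Run:
```python
from h import *
to([535,-275,225],-79.6)
```

```text
delta mm [ 29.5 430.5  64.2] units [0.0591 0.8609 0.1283] dist 436.2 phi -81.37 turn deg [-1.77  0.37 -0.08] units [-0.0392  0.0082 -0.0018] q [ 0.15  0.11  1.44 -0.    1.6   1.57] F [ 0.1 -0.2 -0.7] op 0.876 t 5.82
```

Request:
servo_tool([
  [0,0.08,0.012,0,0,0],
  [0,0.08,0.012,0,0,0],
  [0,0.08,0.012,0,0,0],
  [0.006,0.08,0.012,0,0,0],
  [0.01,0.08,0.012,0,0,0],
], grip=1)

```text
clock: 6.23
eef_pos: [533.7, -41.2, 251.9]
tcp_rot: [[0.007, 0.162, -0.987], [-0.001, -0.987, -0.162], [-1.0, 0.002, -0.007]]
ft_force: [0.6, 0.0, -0.1]
opening: 1.0
```

Request:
servo_tool([
  [0.01,0.08,0.012,0,0,0],
  [0.01,0.08,0.012,0,0,0],
  [0.01,0.08,0.012,0,0,0],
  [0.01,0.08,0.012,0,0,0],
  [0.01,0.07,0.012,0,0,0],
])

```text
clock: 6.65
eef_pos: [533.0, -245.3, 230.5]
tcp_rot: [[0.015, 0.163, -0.987], [-0.005, -0.987, -0.163], [-1.0, 0.007, -0.014]]
ft_force: [1.1, 0.0, 0.1]
opening: 1.0
```

Request:
servo_tool([
  [0,0,0,0,0,0],
  [0,0,0,0,0,0],
])

```text
clock: 6.82
eef_pos: [531.2, -252.0, 229.3]
tcp_rot: [[0.014, 0.156, -0.988], [-0.006, -0.988, -0.156], [-1.0, 0.009, -0.013]]
ft_force: [-0.1, 0.7, 1.5]
opening: 1.0
```

Run:
```python
from h import *
import pickle
to([535,-275,225],-79.6)
o,i2=snap('wrist','w8.png'); pickle.dump(o,open('w8.pkl','wb')); print(o['eef_pos'])
```

```text
delta mm [ 4.5 23.2 -0.1] units [ 0.009   0.0465 -0.0002] dist 23.7 phi -81.01 turn deg [-1.41 -0.75 -0.5 ] units [-0.0313 -0.0168 -0.011 ] q [-0.58  0.17  1.42  0.    1.54  0.84] F [-0.1  0.7  1.5] op 1.0 t 6.82
[ 531.22698181 -252.03572709  229.31327998]
```

View pics/w8.png

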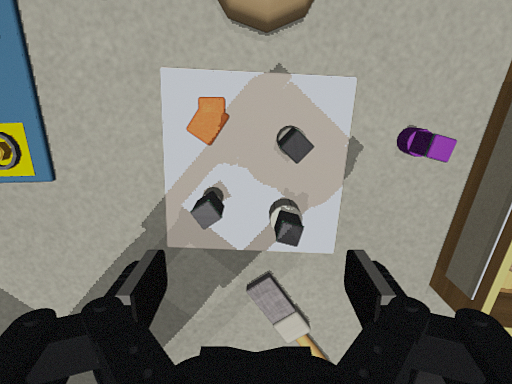

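Candidates: adapters at (207,210), (289,228) and (295,145), with the purple piece at (428,143) off the pad. The one at (295,145) should be the middle one. I'll enlarge to confirm skirt size and yaw.

Run:
```python
from h import *
im=cv2.imread('pics/w8.png')
f=[cv2.resize(im[v-35:v+35,u-35:u+35],(265,265),interpolation=cv2.INTER_CUBIC) for u,v in[(207,205),(292,140),(288,222)]]
cv2.imwrite('pics/c8.png',np.hstack(f))
```

```text
(no output)
```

View pics/c8.png

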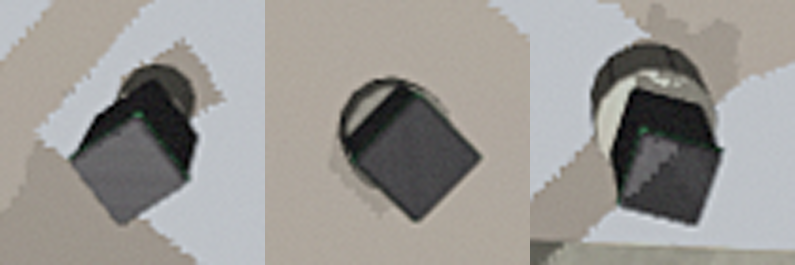

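The skirts rank S, M, L from left to right, so the centre one is socket_m. Its top-face corners in the panel are (90,157), (145,87), (217,157) and (153,222).

Run:
```python
from h import *
import pickle
o=pickle.load(open('w8.pkl','rb'))
def an(cs,u,v):
    P=np.array([onz('wrist',(u-35+a/3.786,v-35+b/3.786),78,o)[:2] for a,b in cs]); 
    e=np.roll(P,-1,0)-P; print(P.mean(0).round(1),np.linalg.norm(e,axis=1).round(1),(np.degrees(np.arctan2(e[:,1],e[:,0]))%90).round(1))
an([(90,157),(145,87),(217,157),(153,222)],292,140)
an([(72,157),(135,112),(188,178),(125,224)],207,205)
an([(645-530,130),(722-530,150),(697-530,224),(617-530,203)],288,222)
to([568,-280,130],-79.6)
```

```text
[ 570.4 -286.9] [21.8 25.6 22.7 23.5] [61.7 56.4 56.1 53.9]
[ 488.1 -209.4] [21.5 23.  22.1 23.6] [45.  44.7 46.3 43.3]
[ 480.2 -297.7] [22.  23.  23.3 22.8] [83.4 84.1 82.9 80.7]
delta mm [ 99.9  32.8 -30.6] units [ 0.1999  0.0655 -0.0613] dist 109.5 phi -80.99 turn deg [-1.38 -0.74 -0.51] units [-0.0307 -0.0164 -0.0113] q [-0.57  0.17  1.42  0.    1.54  0.84] F [-0.5 -0.2 -1.6] op 0.998 t 6.87
```

Request:
servo_tool([
  [0,0.012,-0.012,-0.155,-0.003,-0.002],
  [0,0.012,-0.01,-0.155,-0.003,-0.002],
  [0,0.01,-0.01,-0.155,-0.003,-0.002],
  [0,0.01,-0.01,-0.155,-0.003,-0.002],
  [0,0.0,-0.01,-0.155,0,0],
])

```text
clock: 7.28
eef_pos: [562.9, -258.2, 232.7]
tcp_rot: [[0.007, 0.703, -0.711], [-0.006, -0.711, -0.703], [-1.0, 0.009, -0.0]]
ft_force: [0.0, -0.1, 0.2]
opening: 0.998
```

Run:
```python
from h import *
to([569,-283,130],-33)
```

```text
delta mm [102.9  21.   13.1] units [0.2057 0.042  0.0261] dist 105.8 phi -45.31 turn deg [-12.31   0.05  -0.53] units [-0.2735  0.001  -0.0117] q [-0.55  0.24  1.33 -0.    1.56  0.24] F [ 0.  -0.1  0.2] op 0.998 t 7.28
```

Request:
servo_tool([
  [0.05,0.01,0.01,-0.14,0,-0.005],
  [0.07,0.014,0.008,-0.134,0,-0.005],
  [0.07,0.014,0.008,0,0,0],
  [0,0,0,0,0,0],
  [0,0,0,0,0,0],
])

```text
clock: 7.7
eef_pos: [573.8, -273.9, 140.7]
tcp_rot: [[0.009, 0.854, -0.52], [-0.005, -0.52, -0.854], [-1.0, 0.01, 0.0]]
ft_force: [0.1, 1.4, 1.4]
opening: 1.001
```

Run:
```python
from h import *
import pickle
to([569,-283,130],-33)
o,i2=snap('wrist','w9.png'); pickle.dump(o,open('w9.pkl','wb')); print(o['eef_pos'])
```

```text
delta mm [10.7  0.5 10.2] units [0.0215 0.0011 0.0205] dist 14.8 phi -31.34 turn deg [ 1.66 -0.01 -0.57] units [ 0.037  -0.0001 -0.0127] q [-0.57  0.31  1.42  0.    1.4  -0.02] F [0.1 1.4 1.4] op 1.001 t 7.7
[ 573.77750911 -273.93530855  140.73819553]
```

View pics/w9.png

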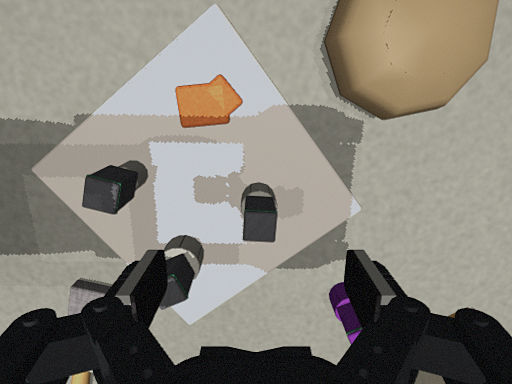

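Wrist view: the socket_m adapter top spans (244,211) to (277,241) and is nearly square to the jaws.

Run:
```python
from h import *
import pickle
o=pickle.load(open('w9.pkl','rb')); im=cv2.imread('pics/w9.png')
cv2.imwrite('pics/c9.png',cv2.resize(im[170:260,215:305],None,fx=6,fy=6,interpolation=cv2.INTER_CUBIC))
```

```text
(no output)
```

View pics/c9.png

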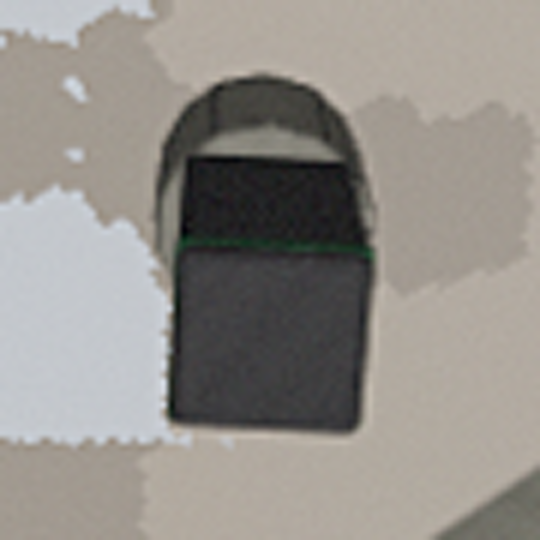

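Run:
```python
from h import *
import pickle
o=pickle.load(open('w9.pkl','rb'))
P=np.array([onz('wrist',(215+a/6,170+b/6),78,o)[:2] for a,b in [(178,245),(373,252),(358,432),(168,425)]]); 
e=np.roll(P,-1,0)-P; print(P.mean(0).round(1),np.linalg.norm(e,axis=1).round(1),(np.degrees(np.arctan2(e[:,1],e[:,0]))).round(1))
c=P.mean(0); to([c[0],c[1],46],-33.5)
```

```text
[ 570.6 -286.2] [23.  23.5 23.2 23.5] [ -33.7 -124.5  146.1   55.1]
delta mm [94.6  3.  12.2] units [0.1892 0.0061 0.0244] dist 95.4 phi -31.35 turn deg [ 2.15 -0.01 -0.54] units [ 0.0477 -0.0002 -0.012 ] q [-0.57  0.31  1.42  0.    1.4  -0.02] F [ 0.1  0.  -0.7] op 1.0 t 7.75
```

Request:
servo_tool([
  [0,0.006,0.024,0.053,0,-0.012],
  [0,0,0,0,0,0],
  [0.06,0,0,0,0,0],
  [0.06,0,0,0,0,0],
  [0,0,0,0,0,0],
])

```text
clock: 8.17
eef_pos: [573.2, -287.1, 91.4]
tcp_rot: [[0.012, 0.828, -0.561], [-0.008, -0.561, -0.828], [-1.0, 0.014, -0.0]]
ft_force: [0.3, 0.0, -1.1]
opening: 1.002
```

Run:
```python
from h import *
to([570.6,-286.2,46],-34)
```

```text
delta mm [45.4 -3.3  0.7] units [ 0.0907 -0.0066  0.0014] dist 45.5 phi -34.15 turn deg [-0.15 -0.02 -0.81] units [-0.0032 -0.0005 -0.018 ] q [-0.58  0.36  1.47  0.    1.3   0.01] F [ 0.3  0.  -1.1] op 1.002 t 8.17
```

Request:
servo_tool([
  [0.03,-0.004,0.001,0,0,-0.018],
  [0.035,0,0,0,0,0],
  [0.022,0,0,0,0,0],
  [0,0,0,0,0,0],
])

```text
clock: 8.5
eef_pos: [573.8, -288.1, 54.7]
tcp_rot: [[0.006, 0.826, -0.563], [-0.003, -0.563, -0.826], [-1.0, 0.007, -0.001]]
ft_force: [-0.5, 1.3, -0.5]
opening: 0.997
```

Run:
```python
from h import *
to([570.6,-286.2,46],-34)
```

```text
delta mm [ 8.6 -3.8  0.2] units [ 0.0173 -0.0075  0.0005] dist 9.4 phi -34.28 turn deg [-0.28 -0.03 -0.4 ] units [-0.0062 -0.0007 -0.0088] q [-0.59  0.39  1.5   0.    1.24  0.01] F [-0.5  1.3 -0.5] op 0.997 t 8.5
```

Request:
servo_tool([
  [0.018,-0.006,0,0,0,-0.01],
  [0,0,0,0,0,0],
])

```text
clock: 8.67
eef_pos: [572.0, -286.8, 47.6]
tcp_rot: [[0.001, 0.826, -0.564], [0.0, -0.564, -0.826], [-1.0, 0.001, -0.001]]
ft_force: [-1.0, -0.2, -0.9]
opening: 1.002
```

Request:
servo_tool([
  [0,0,0,0,0,0],
  [0,0,0,0,0,0],
  [0,0,0,0,0,0],
  [0,0,0,0,0,0],
  [0,0,0,0,0,0],
], grip=-1)

```text
clock: 9.08
eef_pos: [573.1, -287.4, 51.0]
tcp_rot: [[0.004, 0.826, -0.564], [-0.002, -0.564, -0.826], [-1.0, 0.004, -0.001]]
ft_force: [-0.1, -0.1, 1.7]
opening: 0.298
```

Run:
```python
from h import *
to([570.6,-286.2,46],-34)
o,i2=snap('wrist','w10.png')
```

```text
delta mm [ 5.  -2.8  0.4] units [ 0.01   -0.0056  0.0008] dist 5.7 phi -34.31 turn deg [-0.31 -0.04 -0.25] units [-0.0068 -0.0009 -0.0055] q [-0.59  0.4   1.5   0.    1.24  0.01] F [-0.1 -0.1  1.7] op 0.298 t 9.08
```

View pics/w10.png

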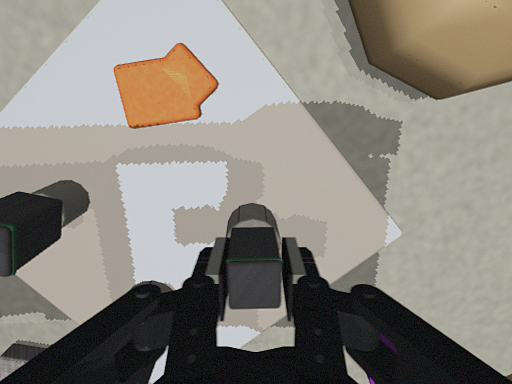

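Gripped: opening 0.298 is about 25 mm. Next I measure the socket's offset in the pads along tool z and look at where it sits.

Run:
```python
from h import *
im=cv2.imread('pics/w10.png')
cv2.imwrite('pics/c10.png',cv2.resize(im[195:320,190:320],None,fx=4.5,fy=4.5,interpolation=cv2.INTER_CUBIC))
```

```text
(no output)
```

View pics/c10.png

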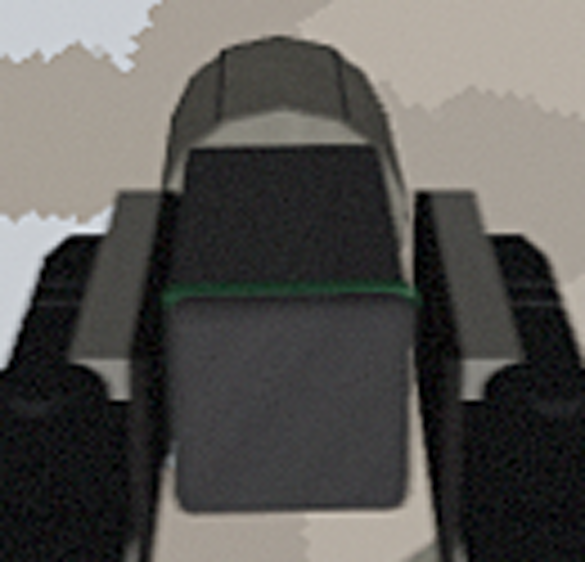

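Request:
servo_tool([
  [0.004,0,0,0,0,0],
  [0.004,0,0,0,0,0],
  [0,0,0,0,0,0],
], grip=-1)

```text
clock: 9.38
eef_pos: [573.5, -287.7, 51.6]
tcp_rot: [[0.006, 0.826, -0.564], [-0.003, -0.564, -0.826], [-1.0, 0.007, -0.001]]
ft_force: [-0.3, 0.1, -0.9]
opening: 0.268
```

Run:
```python
from h import *
import pickle
o,i2=snap('wrist','w11.png'); pickle.dump(o,open('w11.pkl','wb'))
to([570.6,-286.2,46],-34)
cv2.imwrite('pics/c11.png',cv2.resize(i2[195:320,190:320,::-1],None,fx=4.5,fy=4.5,interpolation=cv2.INTER_CUBIC))
```

```text
delta mm [ 5.6 -3.4  0.4] units [ 0.0113 -0.0069  0.0008] dist 6.6 phi -34.30 turn deg [-0.3  -0.03 -0.42] units [-0.0067 -0.0007 -0.0092] q [-0.59  0.4   1.5   0.    1.24  0.01] F [ 0.3 -0.4 -0.5] op 0.271 t 9.43
```

View pics/c11.png

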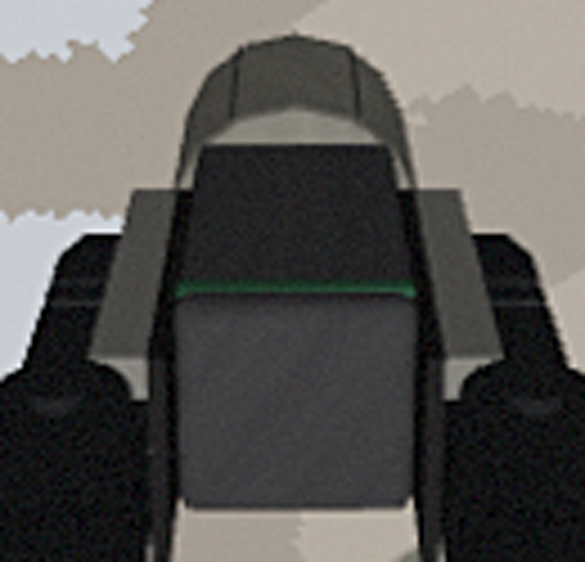

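Now closed on the flats (opening 0.27, about 23 mm). Top-face corners in the crop are (175,292), (416,292), (412,506) and (182,508).

Run:
```python
from h import *
import pickle
o=pickle.load(open('w11.pkl','rb'))
P=np.array([onz('wrist',(190+a/4.5,195+b/4.5),78,o) for a,b in [(175,292),(416,292),(412,506),(182,508)]]); 
e=np.roll(P,-1,0)-P; c=P.mean(0); print(c.round(1),np.linalg.norm(e,axis=1).round(1))
print('in tool',(o['tcp_rot'].T@(c-o['eef_pos'])).round(2))
```

```text
[ 573.5 -287.5   78. ] [22.5 23.7 22.6 23.9]
in tool [-26.35   0.07  -0.15]
```

The socket sits centred at the TCP (offset 0.1 mm). Lift, then carry it to a hover short of the nut, turning to φ=-19.6 (nut flat alignment modulo 30°).

Request:
servo_tool([
  [-0.03,0,0,0,0,0],
  [-0.06,0,0,0,0,0],
  [-0.07,0,0,0,0,0],
  [-0.04,0,0,0,0,0],
  [0,0,0,0,0,0],
])

```text
clock: 9.85
eef_pos: [571.8, -286.6, 152.6]
tcp_rot: [[0.002, 0.826, -0.564], [-0.0, -0.564, -0.826], [-1.0, 0.002, -0.001]]
ft_force: [0.8, -0.3, -1.0]
opening: 0.271
```

Run:
```python
from h import *
import pickle
to([485,-14,150],-19.6)
o=pickle.load(open('w6.pkl','rb')); print(onz('wrist',(360,182),24,o)); o=pickle.load(open('w7.pkl','rb')); print(onz('wrist',(341,192.5),24,o))
snap('side','s12.png')
```

```text
delta mm [   2.4 -225.3 -176.3] units [ 0.0047 -0.4506 -0.3526] dist 286.1 phi -34.30 turn deg [-14.7   -0.02  -0.09] units [-0.3267 -0.0005 -0.002 ] q [-0.59  0.32  1.39  0.    1.43  0.01] F [ 0.8 -0.3 -1. ] op 0.271 t 9.85
[505.8635829   45.47540251  24.        ]
[508.25701073  45.92055548  24.        ]
```

View pics/s12.png

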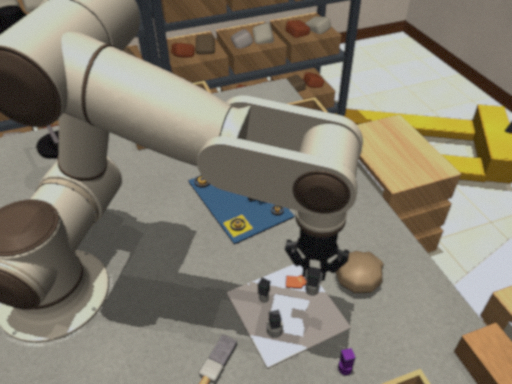

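Request:
servo_tool([
  [0,-0.05,-0.04,-0.11,0,0],
  [0,-0.05,-0.045,-0.11,0,0],
  [0,-0.05,-0.05,-0.107,0,0],
  [0,-0.05,-0.055,0,0,0],
  [0,-0.05,-0.055,0,0,0],
])

```text
clock: 10.32
eef_pos: [506.8, -122.0, 142.3]
tcp_rot: [[-0.006, 0.944, -0.33], [0.003, -0.33, -0.944], [-1.0, -0.007, -0.0]]
ft_force: [-0.1, 0.7, -0.8]
opening: 0.27
```

Run:
```python
from h import *
to([485,-14,150],-19.6)
```

```text
delta mm [ -7.3 -56.2 -94.8] units [-0.0145 -0.1125 -0.1896] dist 110.5 phi -19.26 turn deg [ 0.34 -0.02  0.38] units [ 0.0076 -0.0004  0.0084] q [-0.38  0.09  1.69  0.    1.37 -0.05] F [-0.1  0.7 -0.8] op 0.27 t 10.32
```

Request:
servo_tool([
  [-0.006,-0.037,-0.063,0,0,0.008],
  [-0.005,-0.037,-0.063,0.007,0,0],
  [-0.004,-0.03,-0.05,0,0,0],
  [0,0,0,0,0,0],
  [0,0,0,0,0,0],
])

```text
clock: 10.73
eef_pos: [479.2, -11.3, 143.0]
tcp_rot: [[-0.009, 0.943, -0.331], [0.004, -0.331, -0.944], [-1.0, -0.01, -0.001]]
ft_force: [-0.4, 0.2, -0.2]
opening: 0.271
```

Run:
```python
from h import *
import pickle
to([485,-14,150],-19.6)
o,i2=snap('wrist','w13.png'); pickle.dump(o,open('w13.pkl','wb')); print(o['qd'].round(3))
```

```text
delta mm [-7.   6.3  0.6] units [-0.0141  0.0126  0.0012] dist 9.5 phi -19.35 turn deg [ 0.25 -0.04  0.55] units [ 0.0055 -0.001   0.0121] q [-0.19  0.    1.78  0.    1.37  0.15] F [-0.4  0.2 -0.2] op 0.271 t 10.73
[ 0.048 -0.01   0.033  0.012 -0.004  0.03 ]
```

View pics/w13.png

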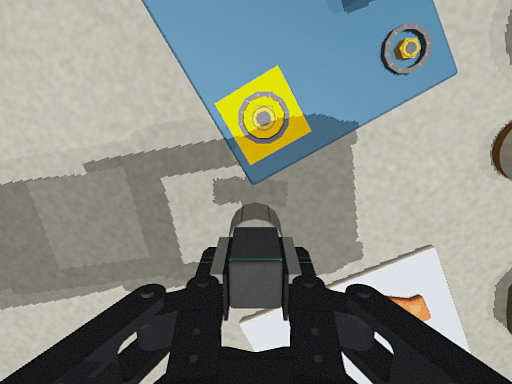

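Wrist view: the yellow square runs from (215,104) to (310,130) with the nut at (264,118). I'll enlarge to measure.

Run:
```python
from h import *
im=cv2.imread('pics/w13.png')
cv2.imwrite('pics/c13.png',cv2.resize(im[60:190,200:330],None,fx=4.6,fy=4.6,interpolation=cv2.INTER_CUBIC))
```

```text
(no output)
```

View pics/c13.png

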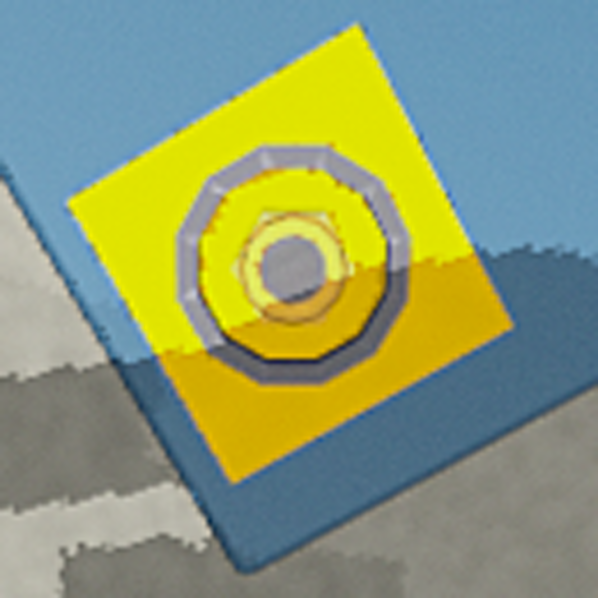

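Run:
```python
from h import *
import pickle
o=pickle.load(open('w13.pkl','rb'))
f=lambda a,b,z: onz('wrist',(200+a/4.6,60+b/4.6),z,o)[:2]
P=np.array([f(a,b,10) for a,b in [(68,203),(360,23),(513,325),(235,485)]])
e=np.roll(P,-1,0)-P; print(P.mean(0).round(1),np.linalg.norm(e,axis=1).round(1),(np.degrees(np.arctan2(e[:,1],e[:,0]))).round(1))
# perspective-correct centre: diagonals
print('collar top',f(294,264,19).round(1),'nut top',f(293,267,24).round(1))
```

```text
[504.6  43.1] [62.  61.4 61.6 61.8] [  10.7  -79.7 -168.9  100.7]
collar top [504.7  43.9] nut top [504.4  43.8]
```

Yellow square, collar and nut agree on (504.6, 43.5), and the square's sides measure 62 mm as given. The stand yaw is 10.6°.

Run:
```python
from h import *
to([504.6,43.5,90],-19.4)
```

```text
delta mm [ 52.9   6.2 -60.3] units [ 0.1058  0.0125 -0.1206] dist 80.4 phi -19.38 turn deg [ 0.02 -0.06  0.58] units [ 0.0003 -0.0013  0.0128] q [-0.19  0.    1.78  0.    1.37  0.15] F [ 1.5  0.5 -1.8] op 0.269 t 10.78
```

Request:
servo_tool([
  [0,0.006,-0.05,0,0,0.012],
  [0,0.004,-0.05,0,0,0],
  [0.04,0,-0.018,0,0,0],
  [0.04,0,0,0,0,0],
  [0,0,0,0,0,0],
])

```text
clock: 11.2
eef_pos: [505.4, 40.5, 98.5]
tcp_rot: [[-0.002, 0.942, -0.337], [0.0, -0.337, -0.942], [-1.0, -0.002, 0.0]]
ft_force: [-1.3, 0.5, -2.5]
opening: 0.266
```

Run:
```python
from h import *
to([504.6,43.5,75],-19.4)
```

```text
delta mm [23.5 -1.7 -2.6] units [ 0.047  -0.0035 -0.0052] dist 23.7 phi -19.68 turn deg [-0.28  0.02  0.11] units [-0.0063  0.0004  0.0025] q [-0.07  0.1   1.78  0.    1.27  0.27] F [-1.3  0.5 -2.5] op 0.266 t 11.2
```

Request:
servo_tool([
  [0.02,-0.003,-0.005,-0.006,0,0.002],
  [0.02,0,0,0,0,0],
  [0,0,0,0,0,0],
])

```text
clock: 11.45
eef_pos: [505.0, 40.9, 76.8]
tcp_rot: [[-0.003, 0.942, -0.335], [-0.0, -0.335, -0.942], [-1.0, -0.003, 0.001]]
ft_force: [0.2, -0.4, -1.4]
opening: 0.267
```

Run:
```python
from h import *
to([504.6,43.5,70],-19.4)
```

```text
delta mm [ 6.8 -1.3 -2.3] units [ 0.0136 -0.0025 -0.0047] dist 7.3 phi -19.56 turn deg [-0.16  0.08  0.17] units [-0.0035  0.0019  0.0038] q [-0.07  0.12  1.8  -0.    1.23  0.27] F [ 0.2 -0.4 -1.4] op 0.267 t 11.45
```

Request:
servo_tool([
  [0,-0.003,-0.006,-0.004,0,0.004],
  [0,-0.002,-0.004,0,0,0],
  [0.006,0,0,0,0,0],
])

```text
clock: 11.7
eef_pos: [505.1, 45.2, 75.2]
tcp_rot: [[0.001, 0.943, -0.334], [-0.002, -0.334, -0.943], [-1.0, 0.001, 0.001]]
ft_force: [-0.6, -0.2, -0.9]
opening: 0.268
```

Run:
```python
from h import *
to([504.6,43.5,70],-19.4)
```

```text
delta mm [5.2 0.1 1.7] units [0.0104 0.0001 0.0035] dist 5.5 phi -19.51 turn deg [-0.11  0.08 -0.08] units [-0.0024  0.0018 -0.0018] q [-0.06  0.12  1.8  -0.    1.22  0.28] F [-0.6 -0.2 -0.9] op 0.268 t 11.7
```

Descend gently onto the nut in small rows, watching the force.

Request:
servo_tool([
  [0,0,0.002,0,0,0],
  [0.008,0,0.0,0,0,0],
  [0.008,0,0,0,0,0],
  [0.008,0,0,0,0,0],
])

```text
clock: 12.03
eef_pos: [505.7, 43.9, 64.0]
tcp_rot: [[0.004, 0.943, -0.334], [-0.002, -0.334, -0.943], [-1.0, 0.004, 0.001]]
ft_force: [-0.3, 0.0, -1.3]
opening: 0.267
```

Run:
```python
from h import *
to([504.6,43.5,51.6],-19.4)
```

```text
delta mm [12.4 -0.9  0.8] units [ 0.0248 -0.0019  0.0015] dist 12.5 phi -19.51 turn deg [-0.11  0.03 -0.26] units [-0.0024  0.0008 -0.0057] q [-0.06  0.13  1.82 -0.    1.19  0.28] F [-0.3  0.  -1.3] op 0.267 t 12.03
```

Request:
servo_tool([
  [0.006,-0.001,0.001,0,0,-0.005],
  [0.008,0,0,0,0,0],
  [0.008,0,0,0,0,0],
])

```text
clock: 12.28
eef_pos: [505.1, 43.8, 51.8]
tcp_rot: [[0.0, 0.943, -0.334], [-0.0, -0.334, -0.943], [-1.0, 0.0, 0.0]]
ft_force: [0.3, 0.9, -1.2]
opening: 0.267
```

Run:
```python
from h import *
to([504.6,43.5,51.6],-19.4); print(robot.get_obs()['wrist_torque'].round(2))
```

```text
delta mm [ 0.2 -0.4  0.4] units [ 0.0004 -0.0007  0.0008] dist 0.6 phi -19.51 turn deg [-0.11  0.01 -0.01] units [-0.0024  0.0001 -0.0003] q [-0.07  0.14  1.83 -0.    1.17  0.28] F [ 0.3  0.9 -1.2] op 0.267 t 12.28
[ 0.09 -0.07 -0.01]
```

It dropped to z=51.8, the home height, with no resistance. A slight press confirms the seat, then I check visually.

Request:
servo_tool([
  [0.004,0,0,0,0,0],
  [0.005,0,0,0,0,0],
  [0.006,0,0,0,0,0],
])

```text
clock: 12.53
eef_pos: [506.3, 44.1, 50.4]
tcp_rot: [[0.003, 0.943, -0.333], [-0.0, -0.333, -0.943], [-1.0, 0.003, -0.001]]
ft_force: [-28.4, 1.8, 49.5]
opening: 0.271
```

Run:
```python
from h import *
import pickle
to([504.6,43.5,51.6],-19.4); print(robot.get_obs()['wrist_torque'].round(2))
a,i1=snap('side','s14.png'); o,i2=snap('wrist','w14.png'); pickle.dump(o,open('w14.pkl','wb')); snap('top','t14.png')
cv2.imwrite('pics/c14.png',np.hstack([cv2.resize(i1[100:300,180:360,::-1],(400,444),interpolation=cv2.INTER_CUBIC),cv2.resize(i2[150:350,165:345,::-1],(400,444),interpolation=cv2.INTER_CUBIC)]))
```

```text
delta mm [-1.2 -1.4  1.1] units [-0.0024 -0.0028  0.0022] dist 2.2 phi -19.48 turn deg [-0.08 -0.06 -0.18] units [-0.0018 -0.0013 -0.0041] q [-0.06  0.15  1.83  0.    1.17  0.28] F [-28.4   1.8  49.5] op 0.271 t 12.53
[ 0.4   4.41 -0.04]
```

View pics/c14.png

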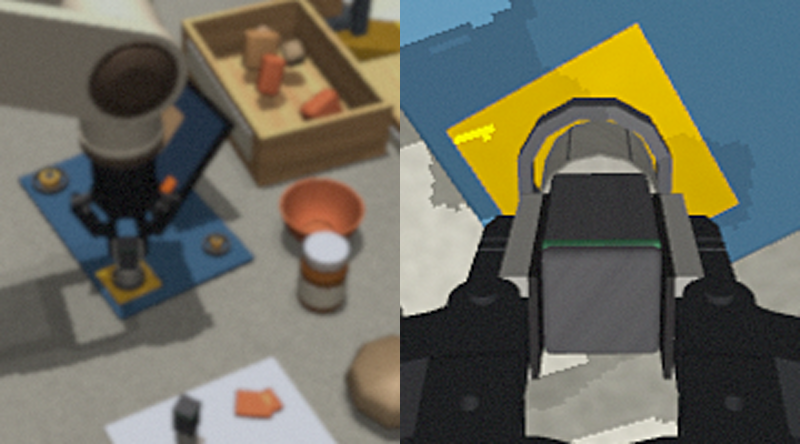

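View pics/w14.png

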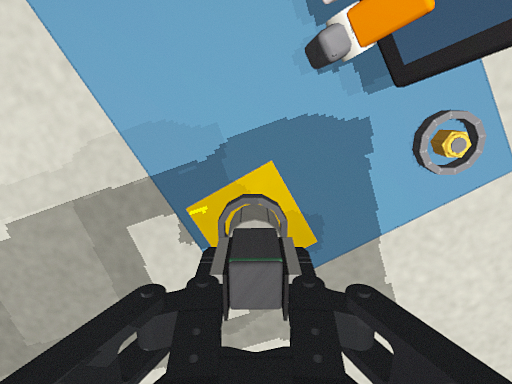

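Seated inside the collar, with about 50 N up reaction against the plate. Ease off the push and sideways load to a gentle hold.

Request:
servo_tool([
  [0,-0.002,0.001,0,0,0],
  [0,0,0,0,0,0],
  [0,0,0,0,0,0],
])

```text
clock: 12.93
eef_pos: [505.7, 44.2, 51.4]
tcp_rot: [[0.006, 0.943, -0.333], [-0.0, -0.333, -0.943], [-1.0, 0.006, -0.002]]
ft_force: [0.3, 1.0, -0.6]
opening: 0.267
```

Run:
```python
from h import *
to([504.6,43.5,51.6],-19.4); print(robot.get_obs()['wrist_torque'].round(2))
```

```text
delta mm [-0.2 -0.8  1. ] units [-0.0004 -0.0015  0.0021] dist 1.3 phi -19.45 turn deg [-0.05 -0.11 -0.32] units [-0.0012 -0.0024 -0.0071] q [-0.06  0.14  1.83  0.    1.16  0.27] F [ 0.3  1.  -0.6] op 0.267 t 12.93
[-0.04  0.   -0.  ]
```

Request:
servo_tool([
  [0.003,-0.001,0.001,0,0,-0.006],
  [0.002,0,0,0,0,0],
])

```text
clock: 13.1
eef_pos: [505.8, 44.1, 50.3]
tcp_rot: [[0.003, 0.943, -0.333], [0.002, -0.333, -0.943], [-1.0, 0.002, -0.003]]
ft_force: [-14.9, 1.8, 39.7]
opening: 0.267
```

Run:
```python
from h import *
to([504.6,43.5,51.6],-19.4)
```

```text
delta mm [-1.3 -0.9  1. ] units [-0.0026 -0.0018  0.0019] dist 1.9 phi -19.45 turn deg [-0.05 -0.16 -0.11] units [-0.0011 -0.0036 -0.0025] q [-0.07  0.14  1.83  0.    1.17  0.27] F [-14.9   1.8  39.7] op 0.267 t 13.1
```

Request:
servo_tool([
  [0.001,-0.001,0.001,0,0,0],
])

```text
clock: 13.18
eef_pos: [505.5, 43.9, 50.5]
tcp_rot: [[0.003, 0.943, -0.333], [0.002, -0.333, -0.943], [-1.0, 0.002, -0.003]]
ft_force: [-0.6, 3.1, 9.2]
opening: 0.269
```

Run:
```python
from h import *
import pickle
to([504.6,43.5,50.3],-19.4)
a,i1=snap('side','s15.png'); o,i2=snap('wrist','w15.png'); a,i3=snap('top','t15.png'); to([504.6,43.5,50.3],-19.4)
cv2.imwrite('pics/c15.png',np.hstack([cv2.resize(i1[100:340,180:380,::-1],(400,480),interpolation=cv2.INTER_CUBIC),cv2.resize(i2[150:350,165:345,::-1],(400,480),interpolation=cv2.INTER_CUBIC)]))
```

```text
delta mm [ 0.2 -0.7  0.7] units [ 0.0004 -0.0014  0.0014] dist 1.0 phi -19.45 turn deg [-0.05 -0.19 -0.13] units [-0.0011 -0.0042 -0.0029] q [-0.07  0.14  1.83  0.    1.17  0.27] F [-0.6  3.1  9.2] op 0.269 t 13.18
delta mm [ 0.1 -0.7  0.7] units [ 0.0002 -0.0014  0.0015] dist 1.0 phi -19.45 turn deg [-0.05 -0.2  -0.14] units [-0.0012 -0.0044 -0.003 ] q [-0.07  0.14  1.83  0.    1.17  0.27] F [-4.9  3.3 17.9] op 0.269 t 13.33
```

View pics/c15.png

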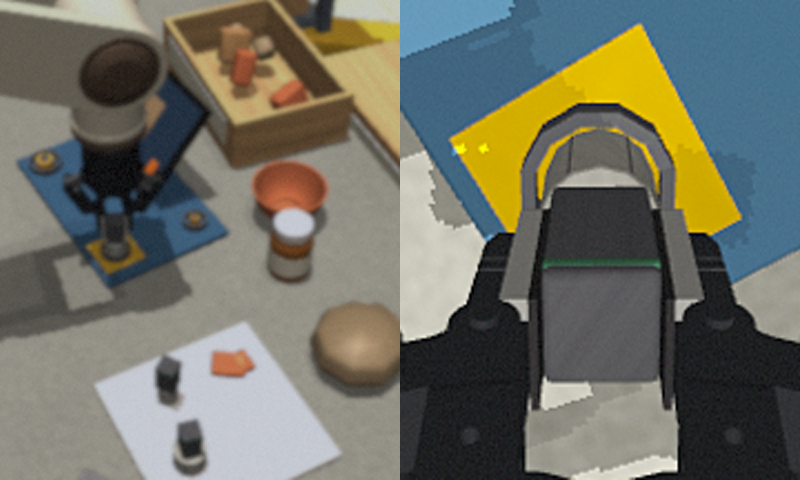

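View pics/t15.png

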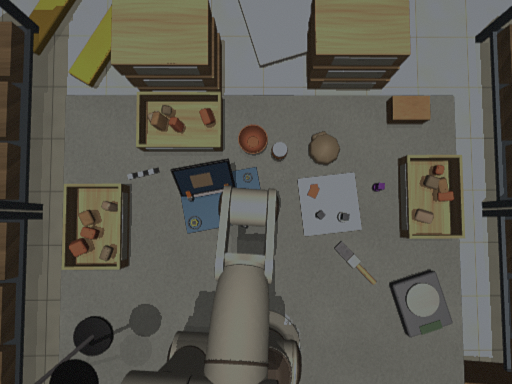

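The socket is down inside the collar at home height with a steady press of about 18 N and the grip closed (0.269). The tablet still leans back, the other two sockets stand on the pad, and the bystanders are unmoved. Handing in.

```bash
python3 -c "
from cell import robot
print(robot.finish_job())"
```

```text
the job is handed in; nothing more can be done
None
```

I tilted the tablet back to about 40°, then pushed socket_m fully home over the clamp nut. I handed the job in at about 13.3 s while still gripping it; the hand-in reports no verdict.

- **Tablet tilt:** the first push left it at about 34–37°, so I pushed again. My checks afterwards did not fully agree: 39–40° from the side view, 41.6° from fitting the screen's corners, and 42–44° from the wrist-view edges. All are within 34–46°. I did not measure it again at the end; it looked unchanged in the last pictures.
- **Choosing the socket:** the clamp collar and nut both measured middle-sized, so I tried socket_m first and it fit straight away. The other two sockets were never moved.
- **Fit:**
  - It went down without resistance to the home height, then stopped firmly against a press of 40–50 N.
  - At the end the tool was at z = 50.5 mm; the grip had slipped about 1 mm on the adapter during the press.
  - It was about 1 mm from the measured nut axis, upright to within 0.3°, and pressing down with about 18 N.
- **Grip:** the fingers were still closed on the adapter, at about 23 mm. I have no direct reading of the finger force.
- **Other things:** in the last pictures the small and large sockets stand upright on the pad. The bystanders look unmoved, though the side view of the brush was not rechecked.

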